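# Seat the chopper's lid and hold its start key turned

## Robot

A 7-joint arm with a two-finger parallel gripper is mounted at the origin on the work surface. World frame = base frame: x ahead of the robot, y to its left, z up, the work surface at z = 0. Lengths are in m, angles in rad, forces in N, time in s.
With the tool pointing down it reaches from about 0.425 to 0.925 m from the base axis. Payload 6.8 kg.
Tool frame: the origin (TCP) lies midway between the tips of the shut fingers; the grasp point (between the pads) lies 19 mm behind it; z points along the fingers, x is the direction in which the jaws open and shut, and the axes are right-handed (so a half turn about z gives the same grasp; the last joint's range is limited). The gripper opens to 85 mm and grips with 20 to 120 N. Pads are 22 mm wide; open, the fingers measure 114 mm over their backs; the gripper's body (76 mm by 85 mm) begins 54 mm behind the grasp point. The pads swing forward as they close: fully open they stand 13 mm farther back than shut.
Start: joints at [-1.247, 0.477, 0.022, 1.555, -0.011, 1.109, -0.083], TCP at [0.282, 0.613, 0.231] pointing down, gripper open.
Joint ranges: [-2.96, 2.96], [-0.34, 2.1], [-1.41, 1.46], [0.24, 2.44], [-1.37, 4.51], [0.17, 1.92], [-2.96, 2.96]. Speed limits (rad/s): [2.39, 2.39, 3.14, 3.14, 3.14, 3.14, 3.14].

## Interface

Orientations are given as a rotation vector (axis times angle).
In Python, from bench import r gives the robot as it stands. The module is installed in compiled form; this text tells all that it offers.
- The arm moves only by the shell command python3 -m pendant 'ROWS' [OPENING] [FORCE]. ROWS is text: rows parted by semicolons, each of 4 numbers parted by spaces: the shift along the tool's x, y, z in cm, then the turn about the tool's z in degrees. A call has 1 to 8 rows; each row shifts and turns the pose as measured when the row begins, along the tool's axes as they then stand; what a row does not reach is not made up. A row lasts 1/12 s, in which the tool goes at most 41.7 mm and 7.16 degrees, less where a joint would pass 70% of its speed; a pose out of reach is approached as far as the arm can. A call with a gripper value outside its range is refused whole. OPENING is the closure in counts, from 0 (fully open) to 255 (shut), set as the call begins (- or left out, the last holds). The fingers move at their own pace and stop on an object; FORCE is the grip in N (left out, the last holds). Time passes only in rows, so rows that do not move let the fingers close. It gives the time, the measured TCP pose, the force and the opening at its end, in the units of the state.
- r.get_obs(): the state, without advancing time (a new reading comes with each control period).
- r.grab_frame(name): name is "side" or "top" or "wrist"; returns a dict with "color" (480x640x3 uint8, red, green, blue), "fx", "fy", "cx", "cy" (pixels), "R" (3x3) and "t" (3): a world point X has camera coordinates R X + t; the wrist camera has in their place "hand_eye" (4x4, takes a point from camera to tool coordinates, whose origin is the TCP and whose axes are the tool frame's). Camera axes: x right, y down, z forward; pixel columns grow to the right and rows downward; lengths in m; the calibration is good to about 2 mm. A picture is of the moment at which its call begins: read the wrist's pose just before it. There is no depth.
- r.hand_in(): hands the job in, once; it reports no verdict.
The state is a dict: "clock": time; "joints": joint angles; "qvel": joint speeds; "tau": joint torques, N m; "tcp_pos": TCP position; "orientation": TCP orientation; "contact_force": force on the tool from outside, world axes, zero at the start; "moment": the same for the moment, N m; "grip_width": finger opening in m.
Only numpy, scipy, OpenCV 4.12 (cv2) and the standard library are available. Lean on these libraries where they do the work, as an engineer would, in place of code of your own. Each camera call takes 0.05 s, during which the arm holds its last target.

## Task

Get the vegetable chopper running: first press its loose orange lid down onto the bowl until it is seated level all round. Then take the red key from the key stand, push it fully home in the slot of the chopper's key switch (wiggle it past the sticky tumblers), turn it a quarter turn clockwise to its stop, and finish while still gripping the key and holding it turned, for it springs back when let go. Leave the blue key and everything else on the counter where they are.

Things in the scene. Friction and masses are not known exactly. Their poses are not given: they have to be found in the camera images.
- lid_top (a point): top centre of the black knob (40 mm across, 12 mm high) on the round orange lid (180 mm across, 7 mm thick). The loose lid already lies centred on the bowl, but 4 to 6 mm too high and perhaps crooked, on four stiff rubber seal pads. Pressing straight down on the middle of the knob with 12 to 20 N sinks the pads until the lid bottoms on the rim; they stay down.
- lid_rim (a point): centre of the lid's underside (the face that meets the bowl's rim), 33 mm below the top of its knob; z axis is the lid's normal
- bowl_rim (a point): centre of the mouth of the chopper's steel bowl (170 mm across), level with its rim, 145 mm above the counter; fixed. The lid is seated when its underside is at this height.
- lock (a point): keyhole, at its centre, on the flat top of the grey switch pod (130 x 130 mm, top 125 mm above the counter) of the white chopper (220 x 370 mm), 200 mm from the bowl's centre. Slot 16 x 6 mm, chamfered, brass-edged, long side along x; z up; key goes straight down. The fixed 5 mm top plate lets the key turn only when fully home. Red dot: off; green dot: on.
- tumblers (a point): point 12 mm straight below the keyhole's centre, same axes, unseen: here a sticky tumbler (with its own 16 x 6 mm slot) starts 1.5 to 3 mm off towards +y, and another, 8 mm deeper, as much towards -y. A key tip that stops here passes with a push of 5 to 15 N, helped by moving the key 1 to 2 mm to and fro across the slot's width (y).
- red_key_grip (a point): centre of the red plastic grip, 34 mm wide (x), 12 mm thick (y), 36 mm high, of the key to use; z up. Grasp it across its thickness (y). It stands loose, blade down, in the key stand. Under the grip a 22 mm steel collar ends in the shoulder, 28 mm below this point; in the stand the shoulder rests on the stand's top. Lift 35 mm or more to draw it out.
- red_key_tip (a point): tip of the red key's blade, 56 mm below the grip's centre and 28 mm below the shoulder. Blade 14 x 4 mm, long side along x, symmetric (either way round fits), narrower at the tip; its top 8 mm is a round 5 mm neck. Fully home, the shoulder rests on the pod's top: this point 28 mm below the keyhole, the grip's centre 28 mm above it.
- blue_key_grip (a point): centre of the grip of the blue key, the same shape, not to be used; it stands 80 mm from the red one along the keys' x axis, on either side
- stand (a point): centre of the top of the wooden key stand, 140 x 50 x 45 mm, fixed; x along its length
- rotor (a joint): angle of the key switch in rad: 0 off (slot along the lock's x), growing clockwise from above to a stop at 1.5 (on). A spring of up to 0.1 N m turns it back. The key turns 0.1 to 0.2 rad free in its slot before the switch follows.
- mustard: yellow squeeze bottle, 56 mm across, 172 mm high, bystander; origin at its foot
- sauce: brown squeeze bottle, same size, bystander; origin at its foot
- dip_cup: small black bowl, 72 mm across, 45 mm high, bystander; origin under its centre
- tub: clear open food tub 160 x 110 x 55 mm, bystander; origin under its centre
- shaker: blue jar with steel cap, 52 mm across, 110 mm high, bystander; origin at its foot

How it is judged:
By the outcome, as a careful person would: the job done as asked, in the order asked, and still so for the second after the job is handed in, while the arm keeps its last pose, push and grip.
It also fails if it takes over 72 s, if anything falls off the work surface, if the arm or the gripper's body presses on something with over 40 N, if the wrist force passes 120 N, or if a joint passes its speed limit or range.

## Working session

There is one attempt and no reset: what is moved stays moved. The work goes in short steps, Python scripts to look and compute and a shell command to move; the robot and the scene stay as the last step left them, time stands still between calls to the robot, and variables do not carry over. Pictures are saved under pics/ and viewed, and the job is handed in when it is done.

```bash
mkdir -p pics
cat > h.py <<'E'
import numpy as np,cv2
from bench import r
from scipy.spatial.transform import Rotation as R
def snap(n,f):
    o=r.get_obs(); d=r.grab_frame(n); cv2.imwrite('pics/'+f,d['color'][:,:,::-1]); np.save('pics/'+f+'.npy',dict(o=o,d=d),allow_pickle=True); return o,d
def load(f): 
    s=np.load('pics/'+f+'.npy',allow_pickle=True).item(); return s['o'],s['d']
def ext(o,d):
    if 'hand_eye' in d:
        T=np.eye(4);T[:3,:3]=R.from_rotvec(o['orientation']).as_matrix();T[:3,3]=o['tcp_pos'];C=T@d['hand_eye'];return C[:3,:3],C[:3,3]
    return d['R'].T,-d['R'].T@d['t']
def ray(o,d,u,v):
    A,c=ext(o,d); return c,A@np.array([(u-d['cx'])/d['fx'],(v-d['cy'])/d['fy'],1])
def atz(o,d,u,v,z):
    c,q=ray(o,d,u,v); return c+q*(z-c[2])/q[2]
def proj(o,d,X):
    A,c=ext(o,d);p=A.T@(np.array(X)-c);return p[0]/p[2]*d['fx']+d['cx'],p[1]/p[2]*d['fy']+d['cy']
def tri(L):
    M=0;b=0
    for o,d,u,v in L:
        c,q=ray(o,d,u,v);q=q/np.linalg.norm(q);P=np.eye(3)-np.outer(q,q);M=M+P;b=b+P@c
    return np.linalg.solve(M,b)
E
python3 - <<'E'
from h import *
for n in('side','top','wrist'):
    o,d=snap(n,n+'0.png'); A,c=ext(o,d);print(n,c.round(3),A[:,2].round(3),d['fx'])
print(r.get_obs())
E
```

```text
side [-0.08  -0.742  0.757] [ 0.536  0.638 -0.553] 437.492610475413
top [ 0.415 -0.025  1.526] [ 0.082  0.01  -0.997] 611.6734632877035
wrist [0.217 0.642 0.373] [ 0.25  -0.118 -0.961] 425.9342097302369
{'clock': 0.15, 'joints': array([-1.24711162,  0.47763174,  0.02233922,  1.55619321, -0.01150413,
        1.10929176, -0.08311301]), 'qvel': array([ 0.00018992, -0.00220703,  0.00208205, -0.00502365, -0.00136464,
        0.00107485,  0.00038526]), 'tau': array([ 2.34587533e-03, -5.96927190e+01,  1.61001507e+00, -2.81488216e+01,
        1.26500818e-02,  6.57137891e-03, -1.24399102e-05]), 'tcp_pos': array([0.28229612, 0.61264723, 0.23054763]), 'orientation': array([ 2.64504164e+00,  1.69356329e+00, -1.76565942e-03]), 'contact_force': array([0.80212742, 0.36373049, 0.53191345]), 'moment': array([-0.01568232,  0.01673832, -0.00653973]), 'grip_width': 0.08546756992235831}
```

View pics/top0.png

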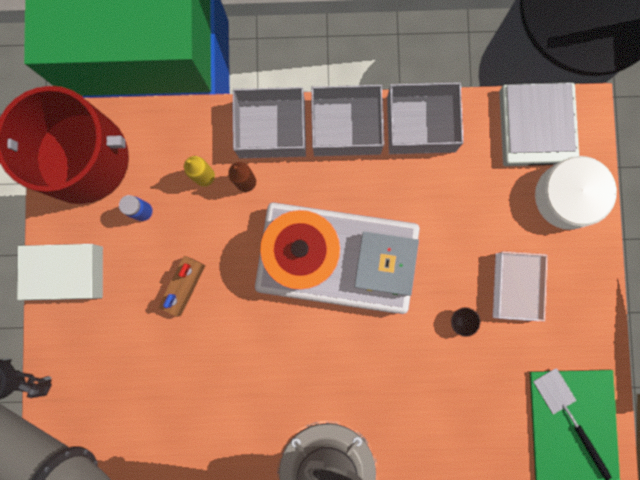

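View pics/side0.png

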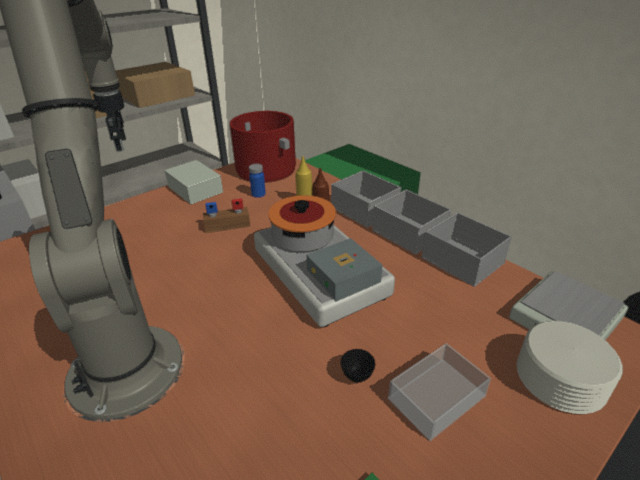

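View pics/wrist0.png

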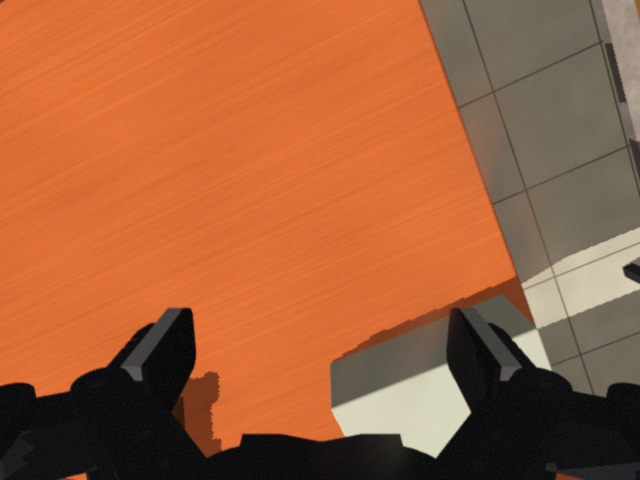

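Run:
```python
from h import *
o,d=load('top0.png')
for n,u,v,z in [('knob',298,248,.183),('lock',388,263,.125),('red',185,271,.091),('blue',170,301,.091),('standA',200,262,.045),('orange',300,249,.171)]:
    print(n,atz(o,d,u,v,z).round(4))
im=d['color'][:,:,::-1]
a=cv2.resize(im[190:330,240:430],None,fx=4,fy=4,interpolation=2);cv2.imwrite('pics/za.png',a)
a=cv2.resize(im[240:330,140:240],None,fx=6,fy=6,interpolation=2);cv2.imwrite('pics/zb.png',a)
o,d=load('side0.png');im=d['color'][:,:,::-1]
a=cv2.resize(im[180:330,190:400],None,fx=3.8,fy=3.8,interpolation=2);cv2.imwrite('pics/zc.png',a)
```

```text
knob [0.5286 0.0494 0.183 ]
lock [ 0.4936 -0.1529  0.125 ]
red [0.489  0.3216 0.091 ]
blue [0.4196 0.3573 0.091 ]
standA [0.5124 0.296  0.045 ]
orange [0.5272 0.0456 0.171 ]
```

View pics/za.png

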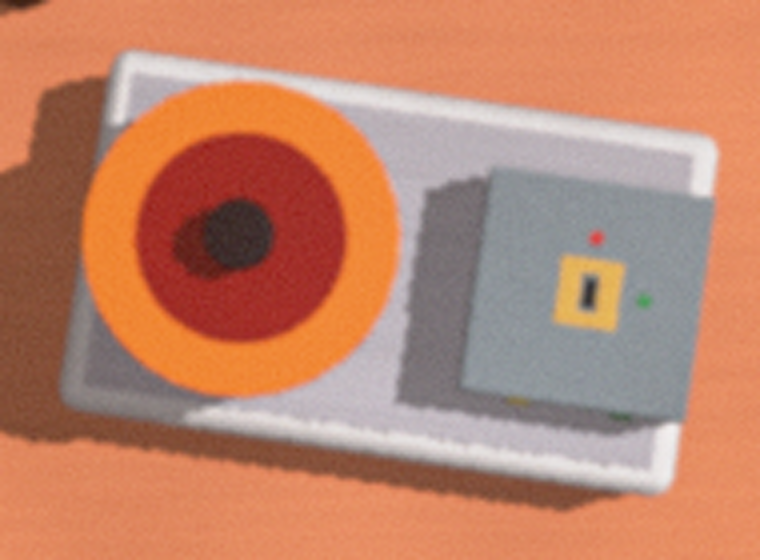

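View pics/zb.png

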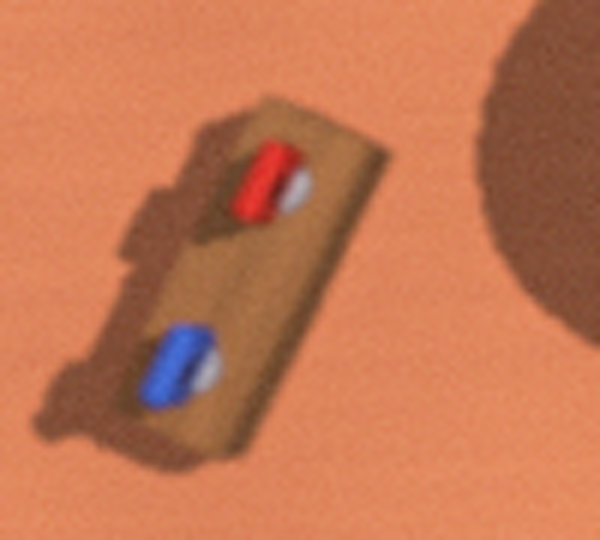

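View pics/zc.png

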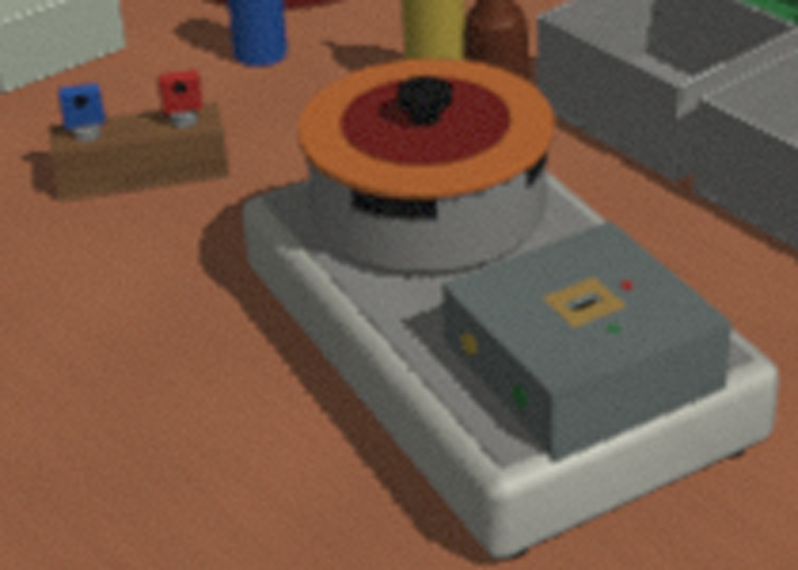

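```bash
cat >> h.py <<'E'
def st():
    o=r.get_obs();A=R.from_rotvec(o['orientation']).as_matrix()
    print('t',round(o['clock'],2),'tcp',(o['tcp_pos']*1000).round(1),'yaw',np.degrees(np.arctan2(A[1,0],A[0,0])).round(2),'zax',A[:,2].round(4),'F',o['contact_force'].round(1),'M',o['moment'].round(2),'w',round(o['grip_width']*1000,1),'j',o['joints'].round(2)); return o,A
def to(X,yaw=None):
    o,A=st();dl=A.T@(np.array(X)-o['tcp_pos'])*100
    y=np.degrees(np.arctan2(A[1,0],A[0,0])); tn=0 if yaw is None else -(((yaw-y)+180)%360-180)
    print('delta cm',dl.round(3),'norm',np.linalg.norm(dl).round(2),'turn',round(tn,2))
E
python3 -m pendant '-2.1 3.5 -0.8 0;-2.1 3.5 -0.8 0;-2.1 3.5 -0.8 0;-2.1 3.5 -0.8 0;-2.1 3.5 -0.8 0;-2.1 3.5 -0.8 0;-2.1 3.5 -0.8 0;-2.1 3.5 -0.8 0' 255
python3 -c "
from h import *
to([.489,.322,.3],63)"
```

```text
clock: 0.82
tcp_pos: [0.4601, 0.3469, 0.289]
orientation: [-2.625, -1.721, 0.018]
contact_force: [1.0, -0.1, -0.9]
grip_width: -0.0003
t 0.82 tcp [460.1 346.9 289. ] yaw 66.51 zax [-0.0105 -0.0044 -0.9999] F [ 1.  -0.1 -0.9] M [-0.01 -0.02  0.08] w -0.3 j [-0.85  0.27  0.12  1.73 -0.04  1.16  0.44]
delta cm [-1.142  3.638 -1.116] norm 3.97 turn 3.51
```

```bash
python3 -m pendant '-1.1 3.5 -1.1 3.5;0 0 0 0;0 0 0 0' >/dev/null
python3 -c "
from h import *
st();snap('wrist','wk.png');st()"
```

```text
t 1.07 tcp [495.7 310.5 302.2] yaw 61.93 zax [-0.0062 -0.0066 -1.    ] F [-0.6  1.1 -1.7] M [ 0.05  0.06 -0.  ] w -0.1 j [-0.8   0.27  0.16  1.69 -0.05  1.19  0.46]
t 1.12 tcp [496.4 309.8 302.5] yaw 61.87 zax [-0.0049 -0.0072 -1.    ] F [ 0.2 -1.5  0.4] M [-0.1  -0.09 -0.03] w -0.0 j [-0.8   0.27  0.16  1.69 -0.04  1.19  0.46]
```

View pics/wk.png

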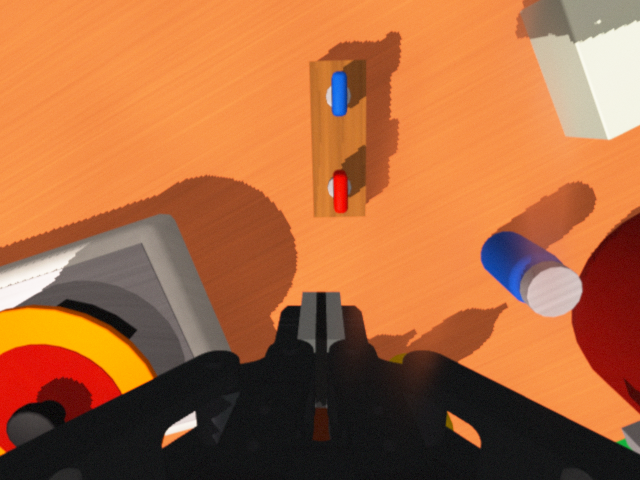

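Run:
```python
from h import *
o,d=load('wk.png');im=d['color'][:,:,::-1]
print(ext(o,d)[1], d['hand_eye'].round(3))
for n,u,v,z in [('redgrip',341,192,.1),('bluegrip',340,94,.1),('s0',310,61,.045),('s1',365,60,.045),('s2',366,217,.045),('s3',314,217,.045)]:
    print(n,atz(o,d,u,v,z).round(4))
c=np.array([[.0,0]]);
cv2.imwrite('pics/wkz.png',cv2.resize(im[50:230,290:400],None,fx=3.3,fy=3.3,interpolation=2))
```

```text
[0.43354785 0.3447765  0.44480682] [[ 1.     0.    -0.001 -0.   ]
 [-0.     0.961  0.276 -0.071]
 [ 0.001 -0.276  0.961 -0.142]
 [ 0.     0.     0.     1.   ]]
redgrip [0.4912 0.329  0.1   ]
bluegrip [0.4235 0.3631 0.1   ]
s0 [0.3853 0.3555 0.045 ]
s1 [0.4072 0.3981 0.045 ]
s2 [0.5332 0.3365 0.045 ]
s3 [0.5098 0.2924 0.045 ]
```

View pics/wkz.png

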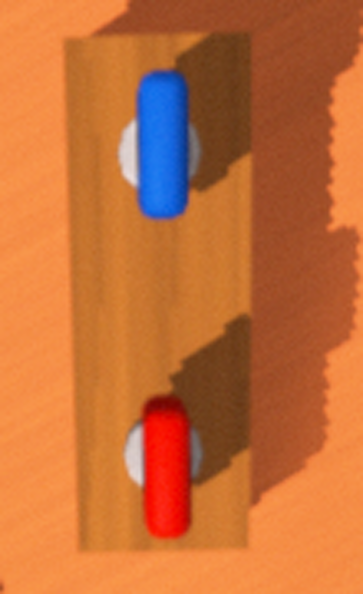

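```bash
python3 -m pendant '-3.5 2.2 0 0;-3.5 2.2 0 0;-3.5 2.2 0 0;-3.5 2.2 0 0;-3.5 2.2 0 0;-3.5 2.2 0 0' >/dev/null
python3 -c "
from h import *
to([.525,.046,.29],63)"
```

```text
t 1.62 tcp [510.9  76.1 299.9] yaw 63.87 zax [-0.0096 -0.0026 -1.    ] F [ 1.4 -0.8  0.8] M [-0.01 -0.06  0.02] w -0.2 j [-0.52  0.15  0.29  1.85 -0.05  1.15  0.9 ]
delta cm [-2.071  2.599  0.982] norm 3.47 turn 0.87
```

```bash
python3 -m pendant '-2 2.5 1 0;0 0 0 0;0 0 0 0' >/dev/null
python3 -c "
from h import *
st();snap('wrist','wl.png');st()"
```

```text
t 1.87 tcp [523.8  39.  289.3] yaw 63.48 zax [-0.0097 -0.0047 -0.9999] F [ 0.4  0.3 -0. ] M [0.03 0.06 0.04] w -0.1 j [-0.47  0.18  0.32  1.85 -0.06  1.13  0.98]
t 1.92 tcp [523.6  39.  289.1] yaw 63.51 zax [-0.0101 -0.0054 -0.9999] F [ 0.2 -1.  -0.4] M [-0.1   0.03  0.  ] w 0.1 j [-0.47  0.18  0.32  1.85 -0.06  1.13  0.98]
```

View pics/wl.png

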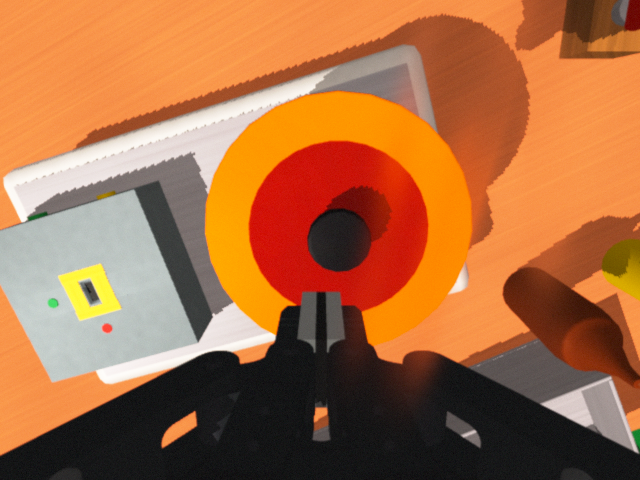

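Run:
```python
from h import *
o,d=load('wl.png');o2,d2=load('top0.png')
im=d['color']
k=atz(o,d,339,240,.183);print('knob',k.round(4),'top',atz(o2,d2,298.5,247.5,.183))
l=atz(o,d,91,291,.125);print('lock',l.round(4),'top',atz(o2,d2,387.5,263,.125), 'tri',tri([(o,d,91,291),(o2,d2,387.5,263)]),'triknob',tri([(o,d,339,240),(o2,d2,298.5,247.5)]))
rd=atz(o,d,107,328,.125);gd=atz(o,d,54,303,.125);print(rd,gd, np.degrees(np.arctan2(*(rd-l)[[1,0]])),np.degrees(np.arctan2(*(gd-l)[[1,0]])))
# yellow plate corners & pod
hsv=cv2.cvtColor(im,cv2.COLOR_RGB2HSV)
m=cv2.inRange(hsv,(26,150,120),(34,255,255));m[:,:40]=0;m[:,140:]=0;m[:250]=0
n,lab,s,c=cv2.connectedComponentsWithStats(m);i=1+s[1:,4].argmax()
p=np.argwhere(lab==i)[:,::-1]; mr=cv2.minAreaRect(p.astype(np.float32));print(mr)
q=[atz(o,d,*x,.125)[:2] for x in cv2.boxPoints(mr)];print(np.round(q,4),np.mean(q,0))
for a in range(4):
  e=q[(a+1)%4]-q[a];print(np.linalg.norm(e),np.degrees(np.arctan2(e[1],e[0])))
cv2.imwrite('pics/wlz.png',cv2.resize(im[180:380,0:210,::-1],None,fx=2.9,fy=2.9,interpolation=2))
```

```text
knob [0.5282 0.0477 0.183 ] top [0.52964512 0.04823426 0.183     ]
lock [ 0.4951 -0.1491  0.125 ] top [ 0.49364238 -0.15178451  0.125     ] tri [ 0.49470605 -0.15208749  0.12090619] triknob [0.52948193 0.04787491 0.17977113]
[ 0.52720282 -0.15595009  0.125     ] [ 0.49054951 -0.18122698  0.125     ] -12.028744309420816 -98.04602280064505
((89.48381042480469, 291.9645690917969), (53.710968017578125, 43.005149841308594), 65.43283081054688)
[[ 0.474  -0.1646]
 [ 0.4754 -0.129 ]
 [ 0.5169 -0.1364]
 [ 0.516  -0.1733]] [ 0.49557511 -0.15082723]
0.035596722557585295 87.76666631759772
0.042198183511319126 -10.06846320357952
0.036878145753736956 -91.35663034930585
0.042947719821126835 168.34609622912362
```

View pics/wlz.png

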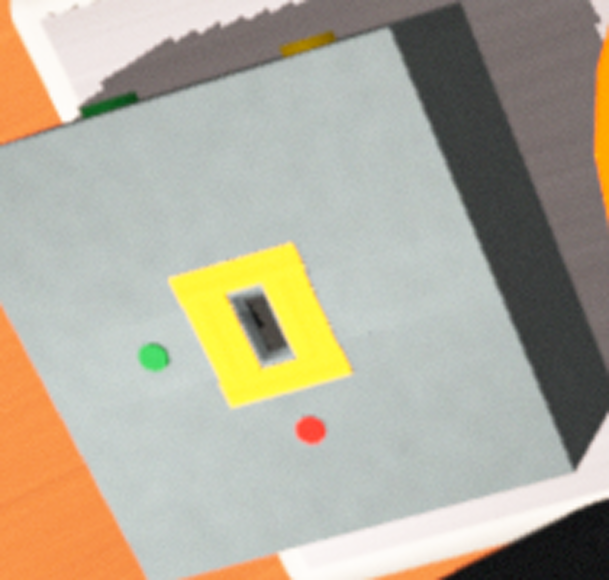

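```bash
python3 -c "
from h import *
to([.529,.048,.195])"
```

```text
t 1.92 tcp [523.6  39.  289.1] yaw 63.51 zax [-0.0101 -0.0054 -0.9999] F [ 0.2 -1.  -0.4] M [-0.1   0.03  0.  ] w 0.1 j [-0.47  0.18  0.32  1.85 -0.06  1.13  0.98]
delta cm [1.136 0.144 9.401] norm 9.47 turn 0
```

```bash
python3 -m pendant '0.5 0 3 0;0.5 0.1 3 0;0.2 0 2.5 0;0 0 0 0;0 0 0 0' ;python3 -c "
from h import *
to([.529,.048,.19])"
```

```text
clock: 2.33
tcp_pos: [0.5295, 0.0611, 0.2026]
orientation: [-2.656, -1.673, 0.011]
contact_force: [0.2, 0.1, 0.5]
grip_width: -0.0001
t 2.33 tcp [529.5  61.1 202.6] yaw 64.43 zax [-0.0072 -0.0012 -1.    ] F [0.2 0.1 0.5] M [ 0.04 -0.01 -0.02] w -0.1 j [-0.47  0.28  0.29  1.94 -0.1   0.94  0.99]
delta cm [-1.192  0.53   1.259] norm 1.81 turn 0
```

```bash
python3 -m pendant '-1.2 0.5 0 0;0 0 0 0' ;python3 -c "
from h import *
to([.529,.048,.19])"
```

```text
clock: 2.5
tcp_pos: [0.529, 0.05, 0.2041]
orientation: [-2.651, -1.681, 0.01]
contact_force: [0.2, -1.0, 0.4]
grip_width: 0.0002
t 2.5 tcp [529.   50.  204.1] yaw 64.75 zax [-6.8e-03 -7.0e-04 -1.0e+00] F [ 0.2 -1.   0.4] M [-0.07  0.01 -0.01] w 0.2 j [-0.46  0.28  0.3   1.94 -0.1   0.94  1.02]
delta cm [-0.172  0.097  1.411] norm 1.42 turn 0
```

```bash
python3 -m pendant '-0.2 0.1 0.7 0;-0.1 0 0.4 0;0 0 0 0' ;python3 -c "
from h import *
to([.529,.048,.183]);snap('wrist','wl2.png');snap('side','sl2.png')"
```

```text
clock: 2.75
tcp_pos: [0.5305, 0.0464, 0.1959]
orientation: [-2.653, -1.68, -0.001]
contact_force: [0.6, -0.1, -0.0]
grip_width: 0.0003
t 2.75 tcp [530.5  46.4 195.9] yaw 64.7 zax [-4.0e-04  1.5e-03 -1.0e+00] F [ 0.6 -0.1 -0. ] M [0.   0.07 0.04] w 0.3 j [-0.45  0.29  0.3   1.95 -0.11  0.92  1.03]
delta cm [ 0.074 -0.203  1.288] norm 1.31 turn 0
```

View pics/wl2.png

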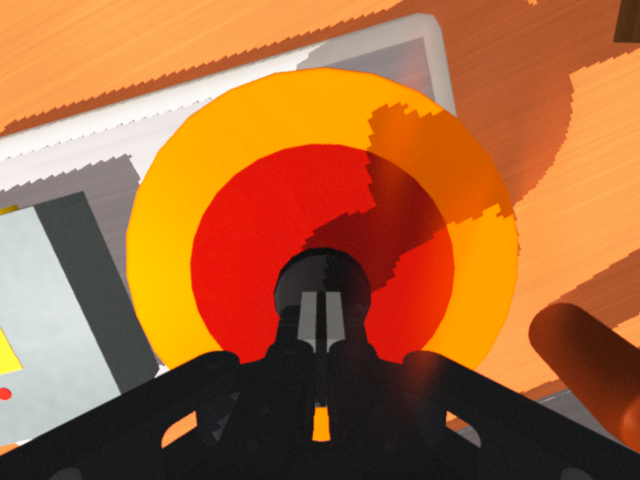

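```bash
python3 -m pendant '0 -0.1 0.5 0;0 0 0 0' ;python3 -m pendant '0 0 0.4 0'; python3 -c "
from h import *
to([.529,.048,.183])"
```

```text
clock: 3.02
tcp_pos: [0.53, 0.0471, 0.1913]
orientation: [-2.653, -1.68, -0.003]
contact_force: [-0.4, -0.6, 0.4]
grip_width: -0.0005
clock: 3.1
tcp_pos: [0.5306, 0.0472, 0.1878]
orientation: [-2.654, -1.68, -0.005]
contact_force: [0.2, 0.3, 0.3]
grip_width: 0.0002
t 3.1 tcp [530.6  47.2 187.8] yaw 64.69 zax [ 0.0021  0.0022 -1.    ] F [0.2 0.3 0.3] M [-0.02 -0.03 -0.04] w 0.2 j [-0.45  0.3   0.29  1.96 -0.11  0.9   1.03]
delta cm [ 0.006 -0.179  0.479] norm 0.51 turn 0
```

```bash
for i in 1; do python3 -m pendant '0 -0.1 0.3 0'; python3 -m pendant '0 0 0.2 0';python3 -m pendant '0 0 0.2 0';python3 -m pendant '0 0 0.2 0'; done | egrep 'tcp_pos|contact'
```

```text
tcp_pos: [0.5296, 0.0476, 0.1844]
contact_force: [-1.0, -0.3, -0.6]
tcp_pos: [0.5294, 0.0478, 0.1819]
contact_force: [-1.7, 0.4, 7.2]
tcp_pos: [0.5294, 0.0478, 0.18]
contact_force: [-2.5, -0.7, 7.2]
tcp_pos: [0.5294, 0.0478, 0.1783]
contact_force: [-3.0, -1.1, 6.6]
```

```bash
for i in 1; do python3 -m pendant '0 0 0.2 0'; python3 -m pendant '0 0 0.2 0'; python3 -m pendant '0 0 0.2 0'; python3 -m pendant '0 0 0.3 0'; done | egrep 'tcp_pos|contact'
```

```text
tcp_pos: [0.5295, 0.0478, 0.1779]
contact_force: [-13.2, -1.1, 33.9]
tcp_pos: [0.5295, 0.0478, 0.178]
contact_force: [-10.1, -1.9, 25.7]
tcp_pos: [0.5294, 0.0478, 0.178]
contact_force: [-9.0, -0.7, 21.2]
tcp_pos: [0.5295, 0.0478, 0.1779]
contact_force: [-14.9, -1.0, 38.7]
```

```bash
python3 -m pendant '0 0 -0.5 0;0 0 -1.5 0;0 0 -3 0;0 -1 -3.5 0;0 -2 -2 0;0 0 0 0' | egrep 'tcp_pos|contact'; python3 -c "
from h import *
st();snap('side','sl3.png');snap('wrist','wl3.png')
im=load('sl3.png')[1]['color'][:,:,::-1]
im0=load('side0.png')[1]['color'][:,:,::-1]
cv2.imwrite('pics/sl3z.png',np.hstack([cv2.resize(x[185:265,250:350],None,fx=4,fy=4,interpolation=2) for x in (im0,im)]))"
```

```text
tcp_pos: [0.5011, 0.0597, 0.2869]
contact_force: [0.9, 0.1, -0.7]
t 4.27 tcp [501.1  59.7 286.9] yaw 64.53 zax [-0.0028  0.0055 -1.    ] F [ 0.9  0.1 -0.7] M [ 0.01 -0.04 -0.08] w 0.2 j [-0.5   0.14  0.3   1.9  -0.05  1.11  0.94]
```

View pics/sl3z.png

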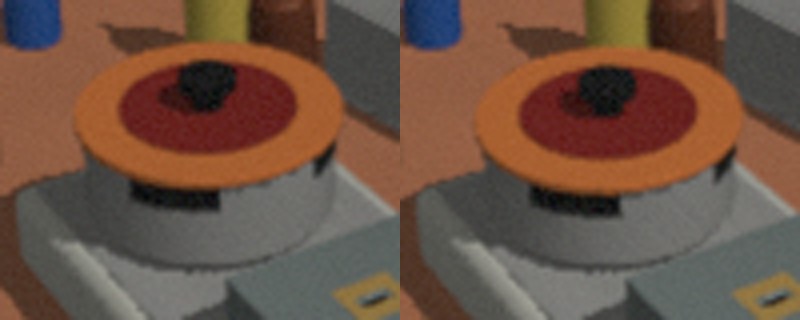

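View pics/wl3.png

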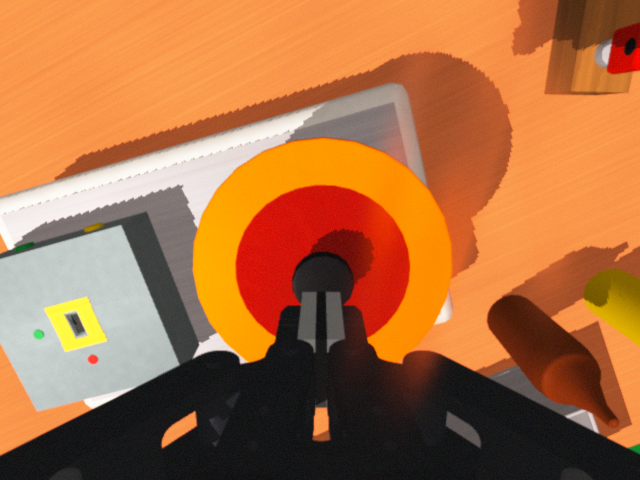

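```bash
cat > fit.py <<'E'
from h import *
from scipy.optimize import least_squares
import sys
def cont(f):
    o,d=load(f);h=cv2.cvtColor(d['color'],cv2.COLOR_RGB2HSV)
    p=proj(o,d,[.5275,.047,.16]);
    m=cv2.inRange(h,(9,165,100),(22,255,255))
    r_=60 if 'wl' not in f else 150
    yy,xx=np.mgrid[:480,:640];m[(abs(xx-p[0])>r_)|(abs(yy-p[1])>r_)]=0
    n,l,s,c=cv2.connectedComponentsWithStats(m);i=1+s[1:,4].argmax()
    cs,_=cv2.findContours((l==i).astype(np.uint8),cv2.RETR_EXTERNAL,cv2.CHAIN_APPROX_NONE)
    return o,d,cv2.convexHull(max(cs,key=len))[:,0].astype(float)
for fs in (['side0.png','top0.png'],['sl3.png','top0.png'],['side0.png'],['sl3.png']):
    D=[cont(f) for f in fs[:1]]
    for o,d,c in D:
        e=cv2.fitEllipse(c.astype(np.float32));print(fs[0],e)
def pe(o,d,z,n=(0,0)):
    t=np.linspace(0,6.28,73)[:-1]
    P=[[.5275+.09*np.cos(a),.047+.09*np.sin(a),z+.09*(n[0]*np.cos(a)+n[1]*np.sin(a))] for a in t]
    return cv2.fitEllipse(np.float32([proj(o,d,p) for p in P]))
o,d=load('sl3.png')
for z,n in((.152,(0,0)),(.157,(0,0)),(.152,(.03,0)),(.152,(0,.03))):print(z,n,pe(o,d,z,n))
E
python3 fit.py
```

```text
side0.png ((301.7892150878906, 212.962646484375), (36.53914260864258, 66.75711822509766), 87.12566375732422)
sl3.png ((301.9786071777344, 214.24917602539062), (37.178863525390625, 66.70469665527344), 87.46479034423828)
side0.png ((301.7892150878906, 212.962646484375), (36.53914260864258, 66.75711822509766), 87.12566375732422)
sl3.png ((301.9786071777344, 214.24917602539062), (37.178863525390625, 66.70469665527344), 87.46479034423828)
0.152 (0, 0) ((299.8001403808594, 214.70948791503906), (35.31678771972656, 67.83528900146484), 87.34375762939453)
0.157 (0, 0) ((299.7221374511719, 213.09915161132812), (35.192718505859375, 67.99739837646484), 87.35330200195312)
0.152 (0.03, 0) ((299.83563232421875, 214.72889709472656), (36.36757278442383, 67.84866333007812), 85.71588897705078)
0.152 (0, 0.03) ((299.77471923828125, 214.7345428466797), (36.68539047241211, 67.84481811523438), 88.61145782470703)
```

```bash
python3 -m pendant '3.7 -1.7 0 0;3.7 -1.7 0 0;3.7 -1.7 0 0;3.7 -1.7 0 0;3.7 -1.7 0 0;3.7 -1.7 0 0' 0 40 |grep pos; python3 -c "
from h import *
to([.4925,.329,.23],63.5)"
```

```text
tcp_pos: [0.5096, 0.2959, 0.2754]
t 4.87 tcp [509.6 295.9 275.4] yaw 63.05 zax [-0.0118 -0.0059 -0.9999] F [ 0.8 -0.6 -0.5] M [-0.03 -0.02 -0.05] w 72.2 j [-0.77  0.3   0.17  1.72 -0.06  1.14  0.52]
delta cm [ 2.221 -2.992  4.538] norm 5.87 turn -0.45
```

```bash
python3 -m pendant '0.9 -1.5 2.5 0;0.6 -1.5 2 0;0 0 0 0;0 0 0 0' |grep pos; python3 -c "
from h import *
to([.4925,.329,.23],63.5);snap('wrist','wk2.png');st()"
```

```text
tcp_pos: [0.4858, 0.3346, 0.2206]
t 5.2 tcp [485.8 334.6 220.6] yaw 63.85 zax [-0.0186 -0.0079 -0.9998] F [ 0.8 -0.8  0.4] M [-0.02 -0.08  0.01] w 85.4 j [-0.82  0.36  0.14  1.77 -0.06  1.04  0.46]
delta cm [-0.226  0.837 -0.951] norm 1.29 turn 0.35
t 5.25 tcp [485.3 334.6 220.3] yaw 63.85 zax [-0.0196 -0.0081 -0.9998] F [-1.1  0.1 -0.7] M [ 0.06 -0.   -0.02] w 85.5 j [-0.82  0.36  0.14  1.77 -0.06  1.04  0.46]
```

View pics/wk2.png

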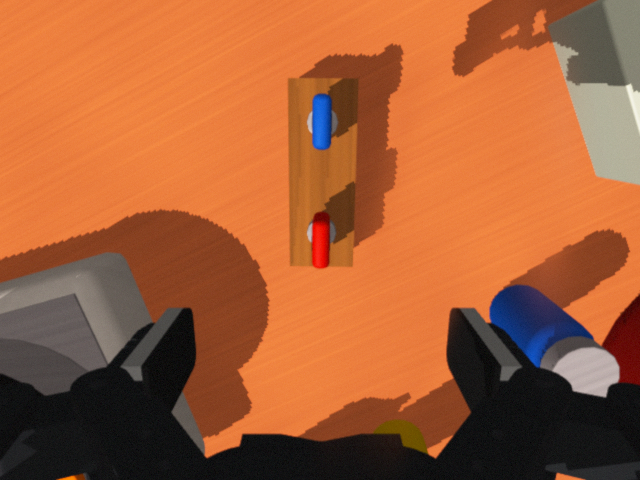

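```bash
cat > key.py <<'E'
from h import *
import sys
o,d=load(sys.argv[1]);h=cv2.cvtColor(d['color'],cv2.COLOR_RGB2HSV)
m=cv2.inRange(h,(0,200,90),(5,255,255))|cv2.inRange(h,(174,200,90),(180,255,255));m[:,:230]=0;m[:,440:]=0
n,l,s,c=cv2.connectedComponentsWithStats(m);i=1+s[1:,4].argmax();print(s[i],c[i])
p=np.argwhere(l==i)[:,::-1].astype(np.float32);mr=cv2.minAreaRect(p);print(mr)
# model fit by projecting box
from scipy.optimize import minimize
def mask(x,y,yaw):
    P=[]
    for z in(.055,.091):
        for a,b in((17,6),(17,-6),(-17,-6),(-17,6)):
            P.append(proj(o,d,[x+(a*np.cos(yaw)-b*np.sin(yaw))/1e3,y+(a*np.sin(yaw)+b*np.cos(yaw))/1e3,z]))
    return cv2.convexHull(np.float32(P))[:,0]
def mk(q):
    M=np.zeros((480,640),np.uint8);cv2.fillConvexPoly(M,np.int32(np.round(mask(q[0]/1e3,q[1]/1e3,np.radians(q[2]))*16)),1,shift=4);return M
L=(l==i).astype(np.uint8)
f=lambda q:np.sum(mk(q)!=L)
b=min(((f((x,y,w)),x,y,w) for x in np.arange(486,500,.5) for y in np.arange(322,335,.5) for w in np.arange(-30,-22,1)))
print(b,L.sum())
E
python3 key.py wk2.png
python3 - <<'E'
from h import *
o,d=load('wk2.png')
q=[atz(o,d,u,v,.045)[:2] for u,v in((289,79),(358,79),(353,266),(290,265))]
q=np.array(q);print(q.round(4),q.mean(0));e=q[3]-q[0];g=q[2]-q[1];print([np.degrees(np.arctan2(x[1],x[0])) for x in(e,g)])
E
```

```text
[312 212  18  56 882] [320.39229025 240.25396825]
((320.5, 239.5), (55.0, 17.0), 90.0)
(np.int64(247), np.float64(493.0), np.float64(328.0), np.int64(-26)) 882
[[0.3856 0.3554]
 [0.407  0.3989]
 [0.5312 0.3371]
 [0.5088 0.2927]] [0.45814133 0.34604766]
[np.float64(-26.942697406921805), np.float64(-26.455163695478944)]
```

```bash
python3 -m pendant '-0.2 0.9 3 0.4;0 0 3 0;0 0 2.5 0;0 0 0 0' |grep pos; python3 -c "
from h import *
to([.4935,.328,.061],63.3)"
```

```text
tcp_pos: [0.4975, 0.3239, 0.1358]
t 5.58 tcp [497.5 323.9 135.8] yaw 63.01 zax [-0.0125 -0.0058 -0.9999] F [-1.1 -0.3 -1.2] M [-0.04  0.08 -0.02] w 85.3 j [-0.78  0.46  0.14  1.84 -0.08  0.86  0.49]
delta cm [ 0.265 -0.479  7.477] norm 7.5 turn -0.29
```

```bash
python3 -m pendant '0.2 -0.6 2 -0.3;0 0 2 0;0 0 1.2 0;0 0 0 0' |grep pos; python3 -c "
from h import *
to([.4935,.328,.061],63.3)"
```

```text
tcp_pos: [0.4989, 0.3242, 0.0871]
t 5.92 tcp [498.9 324.2  87.1] yaw 62.82 zax [-0.0066 -0.0045 -1.    ] F [ 0.3 -0.2 -0.3] M [-0.02  0.04  0.02] w 85.6 j [-0.78  0.52  0.13  1.87 -0.09  0.76  0.5 ]
delta cm [ 0.114 -0.644  2.612] norm 2.69 turn -0.48
```

```bash
python3 -m pendant '0.1 -0.8 1 -0.5;0 -0.2 0.8 0;0 0 0 0' |grep pos; python3 -c "
from h import *
to([.4935,.328,.061],63.3)"
```

```text
tcp_pos: [0.4929, 0.3297, 0.0714]
t 6.17 tcp [492.9 329.7  71.4] yaw 63.19 zax [-0.0022 -0.0018 -1.    ] F [-0.   0.1  0.3] M [-0.01  0.06  0.03] w 85.4 j [-0.79  0.54  0.12  1.89 -0.09  0.72  0.49]
delta cm [-0.125  0.133  1.042] norm 1.06 turn -0.11
```

```bash
python3 -m pendant '-0.1 0.1 0.6 0;0 0 0.4 0;0 0 0 0' |grep pos; python3 -c "
from h import *
to([.4935,.328,.061],63.3);snap('wrist','wk3.png')"
```

```text
tcp_pos: [0.4939, 0.3295, 0.0621]
t 6.42 tcp [493.9 329.5  62.1] yaw 63.25 zax [-3.e-04  0.e+00 -1.e+00] F [ 0.1  0.8 -0.4] M [-0.02 -0.   -0.04] w 85.1 j [-0.78  0.55  0.12  1.89 -0.1   0.7   0.5 ]
delta cm [-0.148  0.031  0.113] norm 0.19 turn -0.05
```

View pics/wk3.png

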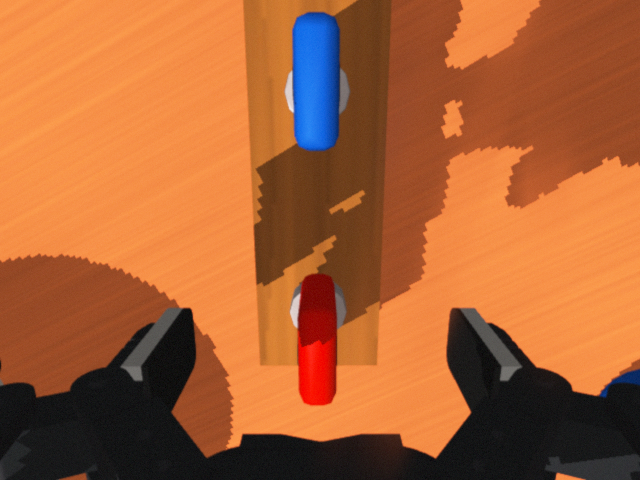

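```bash
python3 -m pendant '-0.1 0 0.1 0;0 0 0 0;0 0 0 0;0 0 0 0;0 0 0 0;0 0 0 0;0 0 0 0' 255 60; python3 -c "
from h import *
to([.4935,.328,.061],63.3)"
```

```text
clock: 7.05
tcp_pos: [0.4943, 0.3286, 0.0624]
orientation: [-2.675, -1.646, -0.002]
contact_force: [0.5, -0.2, 0.7]
grip_width: 0.0114
t 7.05 tcp [494.3 328.6  62.4] yaw 63.22 zax [ 1.1e-03  9.0e-04 -1.0e+00] F [ 0.5 -0.2  0.7] M [-0.04  0.06  0.03] w 11.4 j [-0.78  0.55  0.12  1.89 -0.1   0.7   0.5 ]
delta cm [-0.089 -0.049  0.139] norm 0.17 turn -0.08
```

```bash
python3 -m pendant '0 0 -1 0;0 0 -1.5 0;0 0 -2 0;0 0 -2 0;0 0 -2.5 0;0 0 -3 0;0 0 -3 0;0 0 -3 0'; python3 -c "
from h import *
to([.495,-.151,.23],80.5)"
```

```text
clock: 7.72
tcp_pos: [0.4904, 0.3259, 0.2465]
orientation: [2.674, 1.646, -0.017]
contact_force: [0.3, 0.5, -2.1]
grip_width: 0.011
t 7.72 tcp [490.4 325.9 246.5] yaw 63.23 zax [-0.0086 -0.0073 -0.9999] F [ 0.3  0.5 -2.1] M [ 0.03 -0.03 -0.03] w 11.0 j [-0.82  0.33  0.16  1.75 -0.06  1.08  0.46]
delta cm [-42.346  21.9     2.001] norm 47.72 turn -17.27
```

```bash
python3 -m pendant '-3.6 1.9 -0.1 0;-3.6 1.9 -0.1 0;-3.6 1.9 -0.1 0;-3.6 1.9 -0.1 0;-3.6 1.9 0 0;-3.6 1.9 0 0;-3.6 1.9 0 0;-3.6 1.9 0 0'|grep pos; python3 -c "
from h import *
to([.495,-.151,.25],80.5)"
```

```text
tcp_pos: [0.5008, 0.0051, 0.2651]
t 8.38 tcp [500.8   5.1 265.1] yaw 64.38 zax [ 0.0113  0.0124 -0.9999] F [1.4 0.2 0.1] M [-0.02 -0.06  0.03] w 11.0 j [-0.42  0.14  0.33  1.95 -0.07  1.04  1.06]
delta cm [-14.351   6.226   1.312] norm 15.7 turn -16.12
```

```bash
python3 -m pendant '-3.6 1.2 0.3 -5;-3.6 1 0.3 -5;-3.6 1 0.3 -5;-2.5 1 0 -1;0 0 0 0'|grep pos; python3 -c "
from h import *
to([.495,-.151,.25],80.5)"
```

```text
tcp_pos: [0.4946, -0.1502, 0.259]
t 8.8 tcp [ 494.6 -150.2  259. ] yaw 80.44 zax [ 0.0181  0.011  -0.9998] F [ 0.4 -0.6  0.7] M [ 0.    0.02 -0.02] w 10.8 j [-0.18  0.18  0.42  1.93 -0.1   1.03  1.69]
delta cm [-0.086  0.043  0.897] norm 0.9 turn -0.06
```

```bash
python3 -m pendant '0 0 0 0'|grep pos; python3 -c "
from h import *
st();o,d=snap('wrist','wp.png');st()
cv2.imwrite('pics/wpz.png',cv2.resize(d['color'][170:350,220:420,::-1],None,fx=3.3,fy=3.3,interpolation=2))"
```

```text
tcp_pos: [0.4941, -0.1517, 0.2595]
t 8.88 tcp [ 494.1 -151.7  259.5] yaw 80.23 zax [ 0.0183  0.0111 -0.9998] F [-0.2  0.3 -0.7] M [ 0.04  0.05 -0.05] w 11.2 j [-0.18  0.18  0.42  1.93 -0.1   1.03  1.69]
t 8.93 tcp [ 494.2 -151.8  259.7] yaw 80.23 zax [ 0.0189  0.0105 -0.9998] F [ 0.7 -0.6 -0.4] M [-0.08 -0.02  0.01] w 10.7 j [-0.18  0.18  0.42  1.93 -0.1   1.03  1.69]
```

View pics/wpz.png

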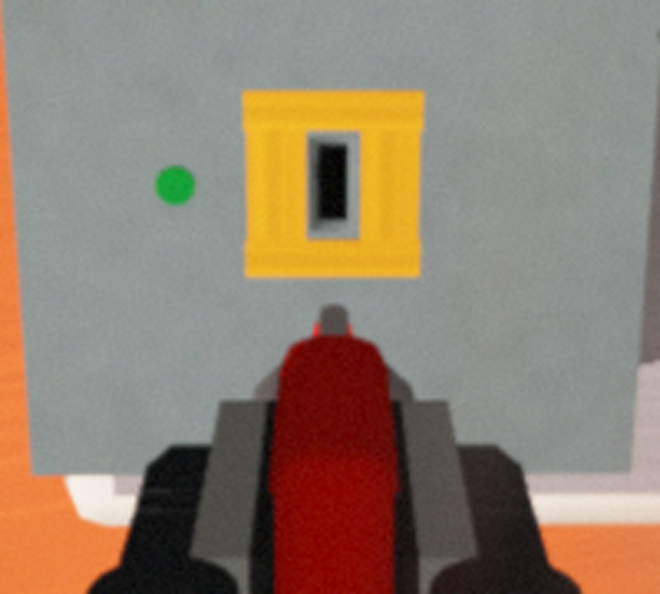

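View pics/wp.png

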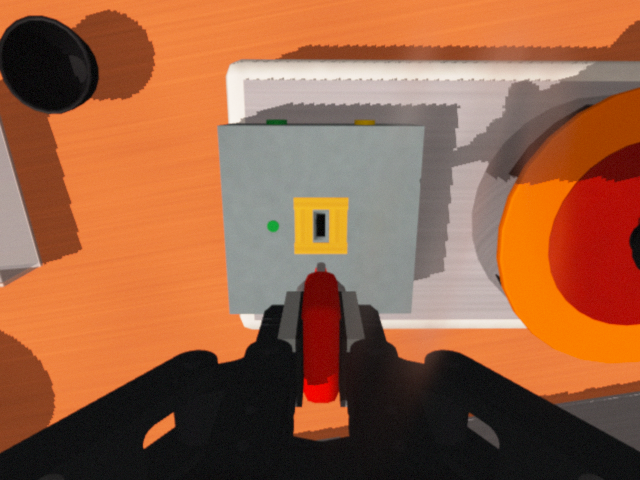

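```bash
cat > lock.py <<'E'
from h import *
o,d=load('wp.png')
q=[atz(o,d,u,v,.125)[:2] for u,v in((294,198),(349,198),(347.5,254),(294.5,254))];print(np.round(q,4),np.mean(q,0))
for a in range(4):
  e=q[(a+1)%4]-q[a];print(np.linalg.norm(e).round(4),np.degrees(np.arctan2(e[1],e[0])))
print('hole',atz(o,d,321,226.3,.125),'hole from slot ends',atz(o,d,321,210,.125),atz(o,d,321,242.5,.125))
p=[atz(o,d,*x,.125)[:2] for x in((219,125),(424,125),(414,313),(230.5,313))]
print(np.round(p,4),np.mean(p,0))
for a in range(4):
  e=p[(a+1)%4]-p[a];print(np.linalg.norm(e).round(4),np.degrees(np.arctan2(e[1],e[0])))
A=R.from_rotvec(o['orientation']).as_matrix()
tip=o['tcp_pos']+A@[0,0,.0454];t2=atz(o,d,321,265,tip[2]);print('tip pred',tip,'seen',t2)
E
python3 lock.py
```

```text
[[ 0.4738 -0.1642]
 [ 0.48   -0.1286]
 [ 0.5184 -0.1355]
 [ 0.512  -0.1712]] [ 0.49605407 -0.14986553]
0.0362 80.08529991236212
0.0389 -10.17132124069131
0.0363 -100.01904453286072
0.0389 169.6903506784216
hole [ 0.49584845 -0.15001254  0.125     ] hole from slot ends [ 0.48481477 -0.14811534  0.125     ] [ 0.50706973 -0.15194199  0.125     ]
[[ 0.4203 -0.2016]
 [ 0.4421 -0.0752]
 [ 0.5708 -0.0953]
 [ 0.5477 -0.2244]] [ 0.49525199 -0.14909824]
0.1283 80.2097284049727
0.1303 -8.872818284152801
0.1311 -100.13851440148453
0.1295 169.87587521236426
tip pred [ 0.49488184 -0.15120514  0.2140674 ] seen [ 0.4901765  -0.15024827  0.2140674 ]
```

```bash
cat >> h.py <<'E'
LK=np.array([.4957,-.150]);
def tip(z,yaw=80.1,L=LK):
    o,A=st();t=o['tcp_pos']+A[:,2]*.0454;dl=A.T@(np.array([L[0],L[1],z])-t)*100
    y=np.degrees(np.arctan2(A[1,0],A[0,0]));print('tip',(t*1000).round(1),'depth',round(125-t[2]*1000,1),'delta cm',dl.round(3),'turn',round(y-yaw,2))
E
python3 -m pendant '0.1 0.1 2.5 0;0 0 2.5 0;0 0 2 0;0 0 0 0'|grep pos; python3 -c "
from h import *
tip(.130)"
```

```text
tcp_pos: [0.4995, -0.1451, 0.1907]
t 9.27 tcp [ 499.5 -145.1  190.7] yaw 80.52 zax [ 0.0257  0.0131 -0.9996] F [-0.8  1.  -0.7] M [-0.    0.09 -0.  ] w 11.2 j [-0.16  0.27  0.4   2.   -0.16  0.88  1.73]
tip [ 500.6 -144.5  145.3] depth -20.3 delta cm [-0.65  -0.431  1.513] turn 0.42
```

```bash
python3 -m pendant '-0.6 -0.4 -2 0;0 0 -3 0;0 0 -3 0;0 0 0 0'|grep pos; python3 -c "
from h import *
tip(.130)"; python3 -m pendant '0 0 0 0;0 0 0 0;0 0 0 0;0 0 0 0'|grep pos; python3 -c "
from h import *
tip(.130)"
```

```text
tcp_pos: [0.4912, -0.1456, 0.2739]
t 9.6 tcp [ 491.2 -145.6  273.9] yaw 80.92 zax [ 0.018   0.0148 -0.9997] F [ 1.5 -1.2  0.1] M [ 0.01 -0.07 -0.  ] w 11.3 j [-0.19  0.16  0.42  1.92 -0.09  1.06  1.68]
tip [ 492.  -145.   228.5] depth -103.5 delta cm [-0.61   0.292  9.843] turn 0.82
tcp_pos: [0.4925, -0.1424, 0.2772]
t 9.93 tcp [ 492.5 -142.4  277.2] yaw 81.2 zax [ 0.023   0.0161 -0.9996] F [-0.1 -1.1 -0.4] M [-0.04 -0.01  0.01] w 11.2 j [-0.2   0.15  0.42  1.92 -0.09  1.07  1.68]
tip [ 493.5 -141.7  231.8] depth -106.8 delta cm [-0.987  0.138 10.165] turn 1.1
```

```bash
python3 -m pendant '4 0 0 0;4 0 0 0'|grep pos; python3 -c "
from h import *
tip(.130)"; python3 -m pendant '-1.3 0 0 0;-1.3 0 0 0;-1.3 0 0 0;-1.3 0 0 0;-1.3 0 0 0;-1.3 0 0 0;-1 0 0 0;0 0 0 0'|grep pos; python3 -c "
from h import *
tip(.130)"
```

```text
tcp_pos: [0.503, -0.0705, 0.2777]
t 10.1 tcp [503.  -70.5 277.7] yaw 80.31 zax [ 0.0212  0.0121 -0.9997] F [ 0.6  1.4 -1. ] M [ 0.06 -0.05 -0.  ] w 11.4 j [-0.3   0.14  0.36  1.93 -0.07  1.07  1.5 ]
tip [504.  -70.  232.3] depth -107.3 delta cm [-8.188  0.339 10.115] turn 0.21
tcp_pos: [0.4861, -0.1539, 0.2701]
t 10.77 tcp [ 486.1 -153.9  270.1] yaw 81.12 zax [ 0.0091  0.0151 -0.9998] F [ 0.8 -0.1 -0.4] M [-0.06  0.04 -0.07] w 11.3 j [-0.18  0.16  0.43  1.92 -0.1   1.07  1.7 ]
tip [ 486.5 -153.2  224.7] depth -99.7 delta cm [0.306 0.796 9.486] turn 1.02
```

```bash
python3 -m pendant '0 3.5 0 0;0 3.5 0 0'|grep pos; python3 -c "
from h import *
tip(.130)"; python3 -m pendant '0 -1 0 1;0 -1 0 0;0 -1 0 0;0 -1 0 0;0 -1 0 0;0 -1 0 0;0 0 0 0'|grep pos; python3 -c "
from h import *
tip(.130)"
```

```text
tcp_pos: [0.5491, -0.1667, 0.269]
t 10.93 tcp [ 549.1 -166.7  269. ] yaw 80.77 zax [ 0.0028  0.019  -0.9998] F [ 0.6 -0.4 -0.4] M [ 0.02 -0.06  0.01] w 11.0 j [-0.15  0.29  0.43  1.78 -0.15  1.1   1.75]
tip [ 549.2 -165.9  223.6] depth -98.6 delta cm [ 0.526 -5.533  9.375] turn 0.67
tcp_pos: [0.4872, -0.1553, 0.2647]
t 11.52 tcp [ 487.2 -155.3  264.7] yaw 79.83 zax [-0.0032  0.0182 -0.9998] F [ 0.2 -0.2 -1.5] M [-0.06  0.03 -0.02] w 11.1 j [-0.18  0.18  0.43  1.92 -0.11  1.07  1.69]
tip [ 487.  -154.5  219.3] depth -94.3 delta cm [0.442 0.831 8.934] turn -0.27
```

```bash
python3 -m pendant '0.3 0.6 2.5 0;0 0 2 0;0 0 2 0;0 0 0 0'|grep pos; python3 -c "
from h import *
tip(.130)"
```

```text
tcp_pos: [0.4938, -0.1515, 0.2019]
t 11.85 tcp [ 493.8 -151.5  201.9] yaw 79.9 zax [ 0.0075  0.0199 -0.9998] F [-1.1 -0.5  0.4] M [-0.04  0.01  0.02] w 11.2 j [-0.16  0.26  0.42  1.99 -0.16  0.92  1.73]
tip [ 494.1 -150.6  156.5] depth -31.5 delta cm [0.031 0.133 2.654] turn -0.2
```

```bash
python3 -m pendant '0 0.1 1 0;0 0 0.7 0;0 0 0 0;0 0 0 0'|grep pos; python3 -c "
from h import *
tip(.130);o,d=snap('wrist','wp2.png')
cv2.imwrite('pics/wp2z.png',cv2.resize(d['color'][170:350,220:420,::-1],None,fx=3.3,fy=3.3,interpolation=2))"
```

```text
tcp_pos: [0.4959, -0.1515, 0.1861]
t 12.18 tcp [ 495.9 -151.5  186.1] yaw 79.91 zax [ 0.0108  0.0199 -0.9997] F [ 0.4 -0.9 -0.7] M [-0.11  0.    0.06] w 10.9 j [-0.15  0.28  0.41  2.   -0.17  0.89  1.75]
tip [ 496.4 -150.6  140.7] depth -15.7 delta cm [ 0.027 -0.084  1.073] turn -0.19
```

View pics/wp2z.png

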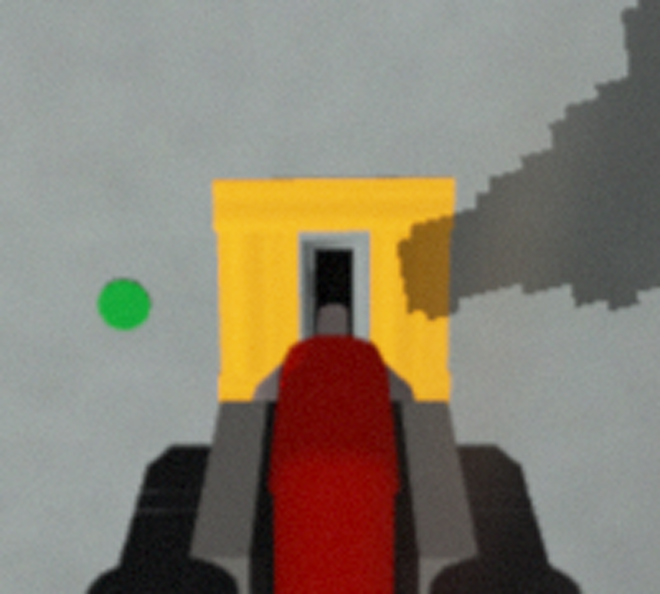

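```bash
python3 -m pendant '0 -0.1 0.6 0;0 0 0.3 0;0 0 0 0'|grep pos; python3 -c "
from h import *
tip(.125)
_,d=snap('side','sp.png');cv2.imwrite('pics/spz.png',cv2.resize(d['color'][190:310,290:410,::-1],None,fx=5,fy=5,interpolation=2))"
```

```text
tcp_pos: [0.4962, -0.1515, 0.1781]
t 12.48 tcp [ 496.2 -151.5  178.1] yaw 79.91 zax [ 0.0144  0.0196 -0.9997] F [ 0.2 -0.3 -0.6] M [-0.04  0.04 -0.01] w 11.0 j [-0.15  0.29  0.41  2.01 -0.18  0.86  1.75]
tip [ 496.9 -150.6  132.7] depth -7.7 delta cm [ 0.02  -0.133  0.768] turn -0.19
```

View pics/spz.png

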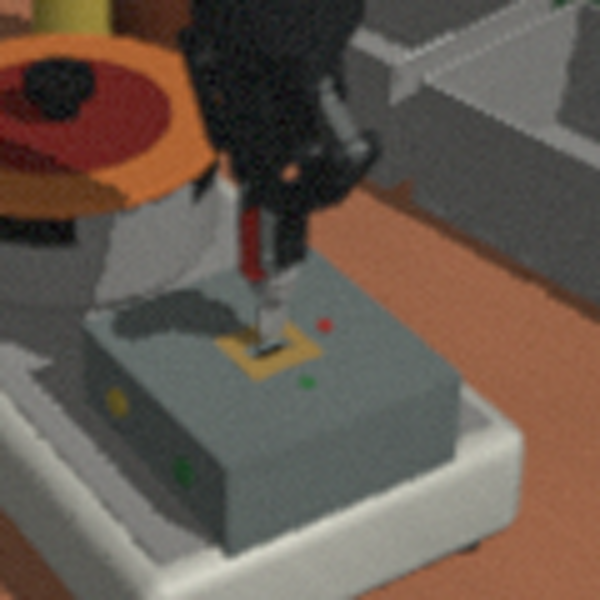

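```bash
python3 -m pendant '0 -0.1 0.6 0;0 0 0.5 0'|egrep 'pos|force'; python3 -c "
from h import *
tip(.115)"
```

```text
tcp_pos: [0.4962, -0.1513, 0.1676]
contact_force: [-0.8, 0.4, -1.0]
t 12.7 tcp [ 496.2 -151.3  167.6] yaw 79.91 zax [ 0.0167  0.0194 -0.9997] F [-0.8  0.4 -1. ] M [0.   0.   0.03] w 11.0 j [-0.15  0.31  0.4   2.02 -0.19  0.84  1.76]
tip [ 496.9 -150.5  122.2] depth 2.8 delta cm [ 0.007 -0.136  0.722] turn -0.19
```

```bash
python3 -m pendant '0 -0.1 0.4 0;0 0 0.4 0'|egrep 'pos|force'; python3 -c "
from h import *
tip(.115)"
```

```text
tcp_pos: [0.4951, -0.1509, 0.1585]
contact_force: [0.6, -0.6, -0.6]
t 12.87 tcp [ 495.1 -150.9  158.5] yaw 79.92 zax [ 0.0165  0.0194 -0.9997] F [ 0.6 -0.6 -0.6] M [-0.06  0.06 -0.03] w 11.0 j [-0.14  0.32  0.4   2.03 -0.2   0.82  1.77]
tip [ 495.9 -150.   113.1] depth 11.9 delta cm [ 0.004 -0.016 -0.187] turn -0.18
```

```bash
for k in 1; do python3 -m pendant '0 0 0.3 0'; python3 -m pendant '0 0 0.3 0';python3 -m pendant '0 0 0.3 0'; done|egrep 'pos|force'; python3 -c "
from h import *
tip(.097)"
```

```text
tcp_pos: [0.4954, -0.1506, 0.1552]
contact_force: [1.8, 1.3, 1.9]
tcp_pos: [0.4961, -0.1502, 0.1523]
contact_force: [0.3, 2.5, 1.3]
tcp_pos: [0.4964, -0.1501, 0.1496]
contact_force: [-6.0, 1.9, 28.8]
t 13.12 tcp [ 496.4 -150.1  149.6] yaw 79.94 zax [ 0.0181  0.0205 -0.9996] F [-6.   1.9 28.8] M [0.38 1.65 0.  ] w 10.8 j [-0.14  0.33  0.39  2.04 -0.21  0.8   1.78]
tip [ 497.2 -149.2  104.2] depth 20.8 delta cm [-0.126 -0.147  0.713] turn -0.16
```

```bash
for k in 1; do python3 -m pendant '-0.25 -0.1 0.1 0'; python3 -m pendant '-0.15 0 0.15 0';python3 -m pendant '0.2 0 0.15 0';python3 -m pendant '-0.25 0 0.15 0'; done|egrep 'pos|force'; python3 -c "
from h import *
tip(.097)"
```

```text
tcp_pos: [0.496, -0.1511, 0.1495]
contact_force: [-2.4, 6.9, 18.9]
tcp_pos: [0.4963, -0.1512, 0.1494]
contact_force: [-7.6, 6.0, 25.1]
tcp_pos: [0.4965, -0.1502, 0.1494]
contact_force: [-8.2, -4.5, 20.2]
tcp_pos: [0.4962, -0.1516, 0.1493]
contact_force: [-5.9, 9.6, 20.7]
t 13.45 tcp [ 496.2 -151.6  149.3] yaw 80.02 zax [ 0.0194  0.0278 -0.9994] F [-5.9  9.6 20.7] M [2.94 1.22 0.1 ] w 11.2 j [-0.13  0.33  0.39  2.03 -0.22  0.8   1.79]
tip [ 497.1 -150.4  104. ] depth 21.0 delta cm [-0.009 -0.15   0.695] turn -0.08
```

```bash
for k in 1; do python3 -m pendant '0 -0.15 -0.1 0'; python3 -m pendant '0 -0.1 0 0'; done|egrep 'pos|force'; python3 -c "
from h import *
tip(.097);o,d=snap('wrist','wp3.png')
cv2.imwrite('pics/wp3z.png',cv2.resize(d['color'][170:350,220:420,::-1],None,fx=3.3,fy=3.3,interpolation=2))"
```

```text
tcp_pos: [0.495, -0.1509, 0.1508]
contact_force: [0.4, -0.7, -0.2]
tcp_pos: [0.494, -0.1509, 0.1509]
contact_force: [-0.3, 0.2, -0.4]
t 13.62 tcp [ 494.  -150.9  150.9] yaw 80.03 zax [ 0.0205  0.0289 -0.9994] F [-0.3  0.2 -0.4] M [-0.04  0.01 -0.01] w 11.1 j [-0.13  0.33  0.39  2.04 -0.22  0.8   1.79]
tip [ 495.  -149.6  105.6] depth 19.4 delta cm [-0.057  0.066  0.856] turn -0.07
```

View pics/wp3z.png

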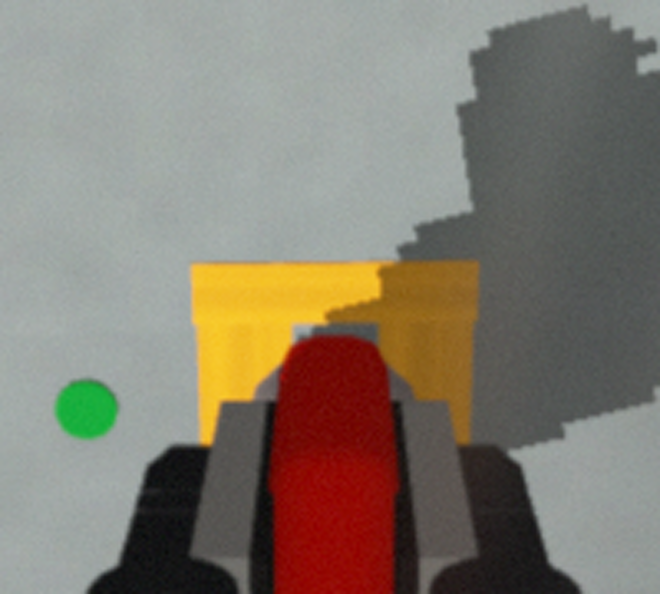

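```bash
for k in 1; do python3 -m pendant '-0.1 0.05 0.2 0';python3 -m pendant '-0.2 0 0.1 0'; python3 -m pendant '-0.15 0 0.1 0';python3 -m pendant '0.25 0 0.1 0';python3 -m pendant '-0.35 0 0.1 0';python3 -m pendant '0.3 0 0.1 0'; done|egrep 'pos|force'; python3 -c "
from h import *
tip(.097)"
```

```text
tcp_pos: [0.4947, -0.1514, 0.1493]
contact_force: [-6.0, 5.1, 26.2]
tcp_pos: [0.4948, -0.1519, 0.1492]
contact_force: [-5.5, 8.6, 20.8]
tcp_pos: [0.4948, -0.1519, 0.1492]
contact_force: [-5.9, 5.2, 17.7]
tcp_pos: [0.4951, -0.1501, 0.1493]
contact_force: [-7.6, -4.6, 17.0]
tcp_pos: [0.4947, -0.1524, 0.1492]
contact_force: [-3.9, 14.2, 19.1]
tcp_pos: [0.4951, -0.1502, 0.1493]
contact_force: [-6.5, -5.7, 15.7]
t 14.17 tcp [ 495.1 -150.2  149.3] yaw 80.09 zax [ 0.0204  0.0379 -0.9991] F [-6.5 -5.7 15.7] M [-1.43  1.66  0.03] w 10.7 j [-0.12  0.33  0.39  2.04 -0.23  0.8   1.81]
tip [ 496.  -148.4  104. ] depth 21.0 delta cm [-0.188 -0.015  0.69 ] turn -0.01
```

```bash
for k in 1; do python3 -m pendant '0 0 -0.15 0';python3 -m pendant '0.3 0 0 0'; python3 -m pendant '0.3 0 0 0';python3 -m pendant '0.3 0 0 0'; done|egrep 'pos|force'; python3 -c "
from h import *
tip(.097)"
```

```text
tcp_pos: [0.4947, -0.1507, 0.1508]
contact_force: [-0.7, -0.2, 0.1]
tcp_pos: [0.4951, -0.1497, 0.151]
contact_force: [-3.2, -10.7, 5.4]
tcp_pos: [0.4951, -0.1496, 0.1511]
contact_force: [-2.6, -10.0, 2.7]
tcp_pos: [0.4951, -0.1496, 0.1511]
contact_force: [-2.1, -7.3, 3.4]
t 14.5 tcp [ 495.1 -149.6  151.1] yaw 79.79 zax [ 0.02    0.0273 -0.9994] F [-2.1 -7.3  3.4] M [-1.9   0.6  -0.03] w 11.0 j [-0.13  0.33  0.39  2.04 -0.22  0.8   1.78]
tip [ 496.  -148.4  105.7] depth 19.3 delta cm [-0.194 -0.012  0.866] turn -0.31
```

```bash
for k in 1; do python3 -m pendant '0.4 0 0 0;0.4 0 0 0;0.4 0 0 0;0.4 0 0 0'; python3 -m pendant '0.4 0 0 0;0.4 0 0 0;0.4 0 0 0;0.4 0 0 0'; done|egrep 'pos|force'; python3 -c "
from h import *
tip(.097)"
```

```text
tcp_pos: [0.4951, -0.1488, 0.1511]
contact_force: [-2.4, -9.2, 3.8]
tcp_pos: [0.4952, -0.1483, 0.1511]
contact_force: [-2.2, -8.9, 3.9]
t 15.17 tcp [ 495.2 -148.3  151.1] yaw 78.52 zax [ 0.0174 -0.0105 -0.9998] F [-2.2 -8.9  3.9] M [-2.4   0.79  0.02] w 10.9 j [-0.18  0.32  0.41  2.04 -0.17  0.79  1.71]
tip [ 496.  -148.8  105.7] depth 19.3 delta cm [-0.119 -0.021  0.874] turn -1.58
```

```bash
for k in 1; do python3 -m pendant '-0.1 0.3 0 -1.5;0 0.3 0 0;0 0.3 0 0;0 0.3 0 0'; python3 -m pendant '0 -0.1 0 0'; python3 -m pendant '0 0 0.15 0';python3 -m pendant '0 0 0.1 0'; done|egrep 'pos|force'; python3 -c "
from h import *
tip(.097)"
```

```text
tcp_pos: [0.4969, -0.1507, 0.147]
contact_force: [-5.1, 1.3, 2.7]
tcp_pos: [0.4955, -0.1502, 0.1461]
contact_force: [1.8, 0.1, 1.3]
tcp_pos: [0.4956, -0.1505, 0.1444]
contact_force: [0.5, -1.0, 2.4]
tcp_pos: [0.4958, -0.1506, 0.1431]
contact_force: [-1.4, -0.2, 2.0]
t 15.75 tcp [ 495.8 -150.6  143.1] yaw 79.93 zax [-0.0052 -0.0077 -1.    ] F [-1.4 -0.2  2. ] M [-0.05  0.14  0.02] w 11.3 j [-0.16  0.35  0.4   2.03 -0.18  0.8   1.74]
tip [ 495.6 -150.9   97.7] depth 27.3 delta cm [ 0.095 -0.003  0.074] turn -0.17
```

```bash
for k in 1; do python3 -m pendant '0 0 0.15 0'; python3 -m pendant '0 0 0.15 0';python3 -m pendant '0 0 0.15 0'; done|egrep 'pos|force'; python3 -c "
from h import *
tip(.097)"
```

```text
tcp_pos: [0.4961, -0.1507, 0.1422]
contact_force: [-9.7, 2.9, 31.6]
tcp_pos: [0.4961, -0.1507, 0.1422]
contact_force: [-11.7, 2.8, 31.7]
tcp_pos: [0.4961, -0.1507, 0.1423]
contact_force: [-7.8, 1.5, 20.4]
t 16.0 tcp [ 496.1 -150.7  142.3] yaw 79.9 zax [-0.0049 -0.0053 -1.    ] F [-7.8  1.5 20.4] M [0.45 1.8  0.01] w 11.2 j [-0.16  0.35  0.4   2.03 -0.18  0.8   1.74]
tip [ 495.8 -150.9   96.9] depth 28.1 delta cm [ 0.089 -0.03  -0.011] turn -0.2
```

```bash
python3 -m pendant '0 0 0 5;0 0 0.05 7;0 0 0.05 7;0 0 0.05 7' - 90|egrep 'pos|force|width'; python3 -c "
from h import *
tip(.097)"
```

```text
tcp_pos: [0.4966, -0.1497, 0.1424]
contact_force: [-3.5, 0.4, 9.4]
grip_width: 0.011
t 16.33 tcp [ 496.6 -149.7  142.4] yaw 53.25 zax [-0.0025 -0.0026 -1.    ] F [-3.5  0.4  9.4] M [0.09 0.88 0.08] w 11.0 j [-0.24  0.36  0.51  2.04 -0.24  0.8   1.34]
tip [ 496.5 -149.8   97. ] depth 28.0 delta cm [-0.064 -0.055  0.004] turn -26.85
```

```bash
python3 -m pendant '-0.05 -0.05 0.05 7;0 0 0.05 7;0 0 0.05 7;0 0 0.05 7'|egrep 'pos|force|width'; python3 -c "
from h import *
tip(.097)"
```

```text
tcp_pos: [0.4969, -0.1497, 0.1424]
contact_force: [-2.7, 0.8, 7.3]
grip_width: 0.0102
t 16.67 tcp [ 496.9 -149.7  142.4] yaw 24.6 zax [-1.0e-04 -1.3e-03 -1.0e+00] F [-2.7  0.8  7.3] M [0.14 0.78 0.14] w 10.2 j [-0.34  0.39  0.63  2.04 -0.31  0.81  0.91]
tip [ 496.9 -149.7   97. ] depth 28.0 delta cm [-0.117 -0.023  0.005] turn -55.5
```

```bash
python3 -m pendant '-0.05 0 0.05 7;0 0 0.05 7;0 0 0.05 7'|egrep 'pos|force|width'; python3 -c "
from h import *
tip(.097)"
```

```text
tcp_pos: [0.4971, -0.1497, 0.1424]
contact_force: [-3.1, -0.1, 7.9]
grip_width: 0.0104
t 16.92 tcp [ 497.1 -149.7  142.4] yaw 3.13 zax [ 1.7e-03 -4.0e-04 -1.0e+00] F [-3.1 -0.1  7.9] M [0.04 0.88 0.06] w 10.4 j [-0.41  0.41  0.73  2.05 -0.37  0.82  0.6 ]
tip [ 497.2 -149.7   97. ] depth 28.0 delta cm [-0.149  0.022  0.004] turn -76.97
```

```bash
for k in 1; do python3 -m pendant '-0.05 0 0.05 6';python3 -m pendant '-0.05 0 0.05 6';python3 -m pendant '0 0 0.05 4';python3 -m pendant '0 0 0.05 4';python3 -c "
from h import *
tip(.097)"; done|egrep 'pos|force|width|t |delta'
```

```text
tcp_pos: [0.4971, -0.1497, 0.1424]
contact_force: [-1.2, 0.5, 4.8]
grip_width: 0.0106
tcp_pos: [0.4971, -0.1498, 0.1424]
contact_force: [-1.2, 0.8, 5.1]
grip_width: 0.0103
tcp_pos: [0.4972, -0.1498, 0.1424]
contact_force: [-4.6, 0.8, 10.1]
grip_width: 0.0107
tcp_pos: [0.4973, -0.1498, 0.1424]
contact_force: [-4.1, 0.6, 10.0]
grip_width: 0.0104
t 17.25 tcp [ 497.3 -149.8  142.4] yaw -17.97 zax [ 4.2e-03 -1.0e-04 -1.0e+00] F [-4.1  0.6 10. ] M [0.17 0.91 0.27] w 10.4 j [-0.48  0.44  0.83  2.05 -0.44  0.83  0.29]
tip [ 497.5 -149.8   97. ] depth 28.0 delta cm [-0.161  0.071  0.003] turn -98.07
```

```bash
for i in 1 ; do python3 -m pendant '0 0 0.05 3'>/dev/null; python3 -c "
from h import *
st()"; python3 -m pendant '0 0 0.05 3'>/dev/null; python3 -c "
from h import *
st()"; done
```

```text
t 17.33 tcp [ 497.3 -149.9  142.4] yaw -21.12 zax [ 4.2e-03  1.0e-04 -1.0e+00] F [-3.1  0.3  9.4] M [0.09 0.92 0.48] w 10.9 j [-0.49  0.44  0.84  2.05 -0.45  0.83  0.25]
t 17.42 tcp [ 497.4 -149.8  142.4] yaw -24.16 zax [ 4.e-03  2.e-04 -1.e+00] F [-4.2  0.3 10.2] M [0.21 0.88 0.71] w 10.7 j [-0.49  0.45  0.86  2.05 -0.46  0.83  0.21]
```

```bash
python3 -m pendant '0 0 0.05 -2;0 0 0.05 0'>/dev/null; python3 -c "
from h import *
st();_,d=snap('wrist','we.png');snap('side','se.png');_,t=snap('top','te.png');st()
s=load('se.png')[1]['color'][190:310,290:410,::-1];w=d['color'][230:400,240:400,::-1]
cv2.imwrite('pics/ez.png',np.hstack([cv2.resize(s,(400,400),interpolation=2),cv2.resize(w,(400,400),interpolation=2)]))"
```

```text
t 17.58 tcp [ 497.4 -149.7  142.5] yaw -22.06 zax [ 3.2e-03  2.0e-04 -1.0e+00] F [-3.3  1.  10.3] M [0.12 0.93 0.48] w 10.5 j [-0.49  0.44  0.85  2.05 -0.45  0.83  0.24]
t 17.73 tcp [ 497.4 -149.7  142.4] yaw -22.13 zax [ 3.3e-03  4.0e-04 -1.0e+00] F [-4.4  0.3  9.6] M [0.23 0.98 0.46] w 10.6 j [-0.49  0.44  0.85  2.05 -0.45  0.83  0.24]
```

View pics/ez.png

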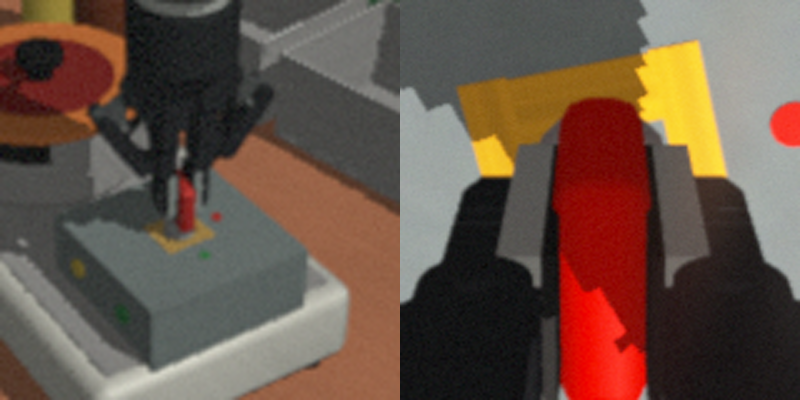

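View pics/se.png

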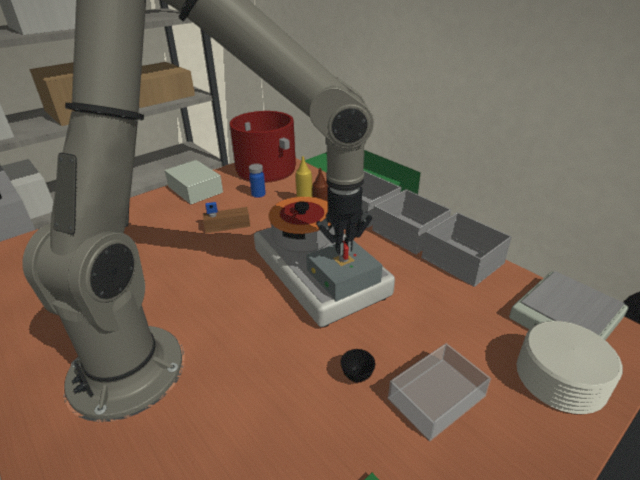

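View pics/te.png

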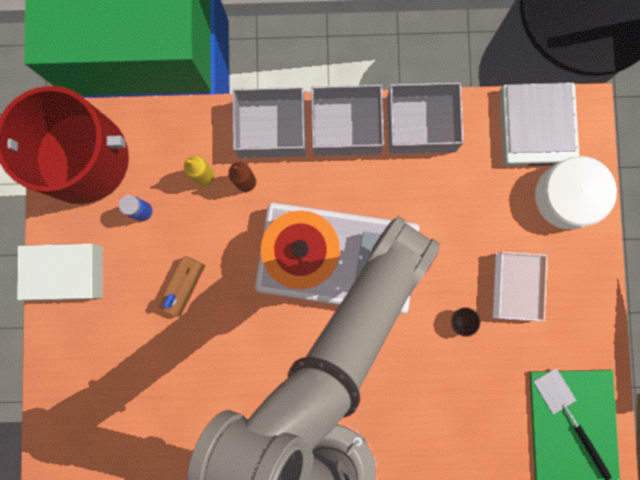

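```bash
python3 -c "
from h import *
r.hand_in();st()"
```

```text
the job is handed in; nothing more can be done
the job is handed in; nothing more can be done
```

The chopper's lid is seated, and the red key is fully home and held turned clockwise against its stop. I handed the job in at 17.7 s of the 72 s allowed.

- **Lid:** I pressed the middle of the knob until it stopped at 178.0 mm, the seated height. The push peaked at about 39 N through the finger tips, against the 12 to 20 N given. In the side camera, the lid's outline afterwards matched a level lid.
- **Key:** I drew the red key from the stand and pushed it in. It stuck at the second tumbler at 21 mm because the tool had tilted about 2°. I straightened it by wiggling and it went through. It bottomed at 28.1 mm, against 28 mm for fully home.
- **Turn:** The tool turned about 102° from where it started. The last few degrees only built up torque against the stop. My estimate is that the stop was met at 92 to 97°, but I had no reading of the switch angle itself.
- **Last checks:** The gripper still held the key with the grip set at 90 N. It was pushing down about 10 N and twisting clockwise at a steady 0.46 N m, against the 0.1 N m spring. The pictures show the blue key and everything else on the counter where they were.

**Forces:** The highest readings were about 39 N on the lid, and about 29 N (second tumbler) and 32 N (at the bottom) on the key. The last two are above the suggested 5 to 15 N, but the key showed no sign of slipping in the grip.

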